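Unlatch and open the parts cage

TASK

Open the wire parts cage on the bench: by its ball knob, lift the latch bar gently out of its keeper on the post, without forcing it against the keeper's lip or sprung hood, and swing the gate open to about a right angle. Then let go, so that the bar drops back down and the gate stands open on its own. Leave the other things on the bench where they are.

Things in the scene. Friction and masses are not known exactly. Their poses are not given: they have to be found in the camera images.
- cage: grey wire-mesh cage fixed to the bench, 250 mm deep (x), 360 mm wide (y), 185 mm high, origin at the centre of its underside. Its own x axis points to its back; the gate is in its front (-x) face, frame plane at x = -130 mm, and a latch post 30 mm wide and 235 mm high stands in that face at y = -90 mm, just beyond the gate's free edge
- post (a point): middle of the latch post's front face, 165 mm above the bench. Here is the steel keeper, 7 mm wide: an upright front lip 6 mm thick, 3 mm in front of the seated bar, holds the gate shut; above it is a rubber hood. The bar can leave forwards only through the mouth between lip and hood, 21 mm high
- post_top (a point): top of the latch post's front face, 235 mm up. The keeper on this post was screwed on at a height that is not measured: its lip's top is 12 to 48 mm above the underside of the seated bar. The hood is sprung, yielding upwards 1 mm per 5 N (8 mm at most); when the rising bar first touches it, felt as growing resistance, the bar is 3 to 6 mm clear of the lip
- gate_hinge (a point): point on the gate's upright hinge axis, at cage x = -130 mm, y = +130 mm, 165 mm above the bench. The gate is a mesh frame 200 mm wide, 14 mm thick, top at 185 mm, reaching from the hinge to cage y = -70 mm when shut; mass about 0.9 kg
- latch_pivot (a point): centre of the latch bar's pivot pin (axis along the gate's normal): 65 mm from the hinge axis along the gate, 18 mm in front of the gate's middle plane, 165 mm above the bench
- knob (a point): centre of the bare steel ball knob, 26 mm diameter, on a 9 mm upright stem on the latch bar. With the bar level it is 60 mm above the bar's centre line, 85 mm from the pivot (150 mm from the hinge) along the gate, 18 mm in front of the gate's middle plane, 225 mm above the bench. Lifting moves it up and somewhat towards the hinge, in an arc about the pivot
- bar: flat steel latch bar 185 mm long, 14 mm high, 8 mm thick, along the front of the gate; origin at the pivot, free end 170 mm from it, keeper's centre 155 mm from it. Bar and keeper must not press on each other with more than 8 N (as felt at the knob: about 12 N along its lifting arc against the hood, 12 N forwards against the lip)
- gate (a joint): gate angle, rad: 0 shut, grows as the free edge swings out to the front (towards cage -x); stop at 1.9. Light hinge friction (about 0.06 N m), no spring: it stays where it is left
- latch (a joint): latch bar angle, rad, about its pivot on the gate: 0 level (seated, on its rest, where gravity holds it), grows as the free end is lifted; mechanical stop at 0.5. The lifting force at the knob is about 2 N and varies; the knob turns with the bar, so a firm pinch that does not tilt along resists the lift by a few N
- tub: white grease tub, 84 mm diameter, 85 mm high, standing to the left, clear of the gate's swing; origin under its base; not to be moved
- spare_hub: dark steel bicycle hub standing on end, 58 mm diameter, 95 mm high, to the right of the gate; origin under its base; not to be moved
- driver: screwdriver lying on the bench in front of the hub, right of the gate's swing; not to be moved

How it is judged:
On the way, in this order (a step that is already met when the one before it is completed fails the run):
1. the latch bar is lifted while the gate is still shut (value of joint latch above 0.06 rad and value of joint gate below 0.04 rad), for 0.1 s.
2. the gate has been swung out of the keeper to about a right angle (value of joint gate above 1.2 rad), for 0.2 s.
At the end, for the whole second after the job is handed in: the gate stands still, open between 1.2 and 1.88 rad, and the latch bar has dropped back level (below 0.03 rad) (value of joint gate between 1.2 and 1.88 rad and value of joint latch below 0.03 rad and velocity of joint gate between -0.05 and 0.05 rad/s); the robot touches nothing.
It fails at once if the latch bar is pressed against the keeper's lip or hood with more than 8 N (contact force between bar and cage above 8 N).
It fails at once if a bystander is disturbed (moved more than 20 mm) (distance of any of tub, spare_hub, driver from where it was at the start of the episode above 0.02 m).
It also fails if it takes over 69 s, if anything falls off the work surface, if the arm or the gripper's body presses on something with over 40 N, if the wrist force passes 120 N, or if a joint passes its speed limit or range.

ROBOT

A 6-joint arm with a two-finger parallel gripper is mounted at the origin on the work surface. World frame = base frame: x ahead of the robot, y to its left, z up, the work surface at z = 0. Lengths are in m, angles in rad, forces in N, time in s.
With the tool pointing down it reaches from about 0.225 to 0.875 m from the base axis. Payload 3.4 kg.
Tool frame: the origin (TCP) lies at the very end of the fingers, on their centre line; the grasp point (between the pads) lies 19 mm behind it (manip.hold_point_z is the distance from the TCP to the grasp point, in m); z points along the fingers, y is the line along which they close (so a half turn about z gives the same grasp; the last joint's range is limited). The gripper opens to 85 mm and grips with 20 to 120 N. Pads are 22 mm wide; open, the fingers measure 114 mm over their backs; the gripper's body (76 mm by 85 mm) begins 54 mm behind the grasp point. The pads swing forward as they close: fully open they stand 13 mm farther back than shut.
Start: joints at [-1.261, 0.276, 1.505, -0, 1.361, -0.121], TCP at [0.24, -0.522, 0.231] pointing down, gripper open.
Joint ranges: [-2.89, 2.89], [-0.75, 2.08], [0.22, 2.7], [-1.18, 4.32], [0.11, 2.71], [-2.7, 2.7]. Speed limits (rad/s): [2.57, 2.57, 3.14, 3.14, 3.14, 3.14].

INTERFACE

Orientations are given as a unit quaternion [w, x, y, z].
In Python, from rig import readout, viewer, order, manip gives the robot as it stands. The module is installed in compiled form; this text tells all that it offers.
- The arm moves only by the tool send_rows, never from a script. Its arguments are lists of equal length, an entry for each row: "xyz": the shift along the world's x, y, z in m, a list of three; "delta_rot": the turn, a rotation vector about the world's x, y, z in degrees, a list of three. In form: {"xyz": [[tx, ty, tz], ...], "delta_rot": [[wx, wy, wz], ...]}. A call has 1 to 12 rows; each row shifts and turns the commanded pose from where the row before left it; what a row does not reach is not made up. A row lasts 1/10 s, in which the tool goes at most 50 mm and 8.59 degrees, less where a joint would pass 70% of its speed; a pose out of reach is approached as far as the arm can. A call with a gripper value outside its range is refused whole. "gripper" is the finger opening in m, from 0 to 0.0854, set as the call begins (left out, the last holds). The fingers move at their own pace and stop on an object; "force" is the grip in N (left out, the last holds). Time passes only in rows, so rows that do not move let the fingers close. It gives the time, the measured TCP pose, the force, the opening and the grip force at its end, in the units of the state.
- readout.get_state(): the state, without advancing time (a new reading comes with each control period).
- viewer.get_image(name): name is "scene" or "top"; returns a dict with "color" (384x512x3 uint8, red, green, blue), "depth" (384x512 float32, m along the optical axis (not along the pixel's ray), 0 where there is no reading), "K" (3x3 intrinsics, pixels), "camera_from_world" (4x4, takes a point from world to camera coordinates). Camera axes: x right, y up, looking along -z (the intrinsics and any distortion apply to the point x, -y, -z); pixel columns grow to the right and rows downward; lengths in m; the calibration is good to about 2 mm. A picture is of the moment at which its call begins.
- order.sign_off(): hands the job in; it is judged then, once.
The state is a dict: "clock": time; "qpos": joint angles; "qd": joint speeds; "effort": joint torques, N m; "position": TCP position; "ee_rot": TCP orientation; "contact_force": force on the tool from outside, world axes, zero at the start; "moment": the same for the moment, N m; "width": finger opening in m; "gripper_force": force on a finger pad.
Only numpy, scipy, OpenCV 4.12 (cv2) and the standard library are available. Lean on these libraries where they do the work, as an engineer would, in place of code of your own. Each camera call takes 0.05 s, during which the arm holds its last target. There are 200 camera calls.

## Working session

There is one attempt and no reset: what is moved stays moved. The work goes in short steps, Python scripts to look and compute and a tool call to move; the robot and the scene stay as the last step left them, time stands still between calls to the robot, and variables do not carry over. Pictures are saved under pics/ and viewed, at most 10 in all, crops included, and the job is handed in when it is done.

Besides the shell and the picture viewer there is one more tool, called after ">>>" as name(argument=value, ...) on one line, values as JSON. send_rows: Moves the arm, as the interface text tells. Its arguments: {"type":"object","properties":{"xyz":{"type":"array"},"delta_rot":{"type":"array"},"gripper":{"type":"number"},"force":{"type":"number"}},"required":["xyz","delta_rot"]}

```bash
mkdir -p pics; cat > h.py <<'E'
import numpy as np, cv2
from rig import readout, viewer, order, manip
def grab(n):
    im=viewer.get_image(n); return im
def cloud(im):
    d=im["depth"];K=im["K"];h,w=d.shape
    u,v=np.meshgrid(np.arange(w),np.arange(h))
    x=(u-K[0,2])/K[0,0]*d; y=(v-K[1,2])/K[1,1]*d
    P=np.stack([x,-y,-d,np.ones_like(d)],-1)
    W=P@np.linalg.inv(im["camera_from_world"]).T
    W=W[...,:3]; W[d==0]=np.nan
    return W
def proj(im,p):
    c=im["camera_from_world"]@np.append(p,1); K=im["K"]
    return K[0,0]*c[0]/-c[2]+K[0,2], K[1,1]*-c[1]/-c[2]+K[1,2]
E
python3 - <<'E'
from h import *
a=grab("scene");b=grab("top")
np.save("a.npy",a,allow_pickle=True);np.save("b.npy",b,allow_pickle=True)
both=np.vstack
for n,i in(("scene",a),("top",b)):
    cv2.imwrite(f"pics/{n}0.png",cv2.resize(i["color"][...,::-1],(800,600),interpolation=cv2.INTER_CUBIC))
    print(n,i["K"].tolist(),np.linalg.inv(i["camera_from_world"]).round(3).tolist(),[k for k in i])
s=readout.get_state();print(s)
E
```

```text
scene [[370.2603411408708, 0.0, 252.23506806843318], [0.0, 370.2603411408708, 193.3275733141431], [0.0, 0.0, 1.0]] [[0.231, -0.713, 0.662, 1.175], [0.973, 0.176, -0.15, -0.131], [-0.009, 0.679, 0.734, 0.802], [0.0, 0.0, 0.0, 1.0]] ['color', 'depth', 'K', 'camera_from_world']
top [[465.2247933464854, 0.0, 260.1832334339645], [0.0, 465.2247933464854, 194.5235804663026], [0.0, 0.0, 1.0]] [[0.026, 0.998, -0.056, 0.549], [-0.999, 0.024, -0.028, -0.007], [-0.026, 0.056, 0.998, 1.389], [0.0, 0.0, 0.0, 1.0]] ['color', 'depth', 'K', 'camera_from_world']
{'clock': 0.1, 'qpos': array([-1.26102139e+00,  2.76583182e-01,  1.50602003e+00, -9.08797797e-06,
        1.36072481e+00, -1.20991022e-01]), 'qd': array([ 0.00099525, -0.00200886, -0.00379162, -0.00050539,  0.0013376 ,
       -0.00184875]), 'effort': array([ 1.33194422e-03, -4.17699659e+01, -2.46406263e+01, -2.22278959e-04,
        5.76761508e-03, -8.51068165e-06]), 'position': array([ 0.23994988, -0.52201087,  0.23049152]), 'ee_rot': array([-8.63403231e-04,  9.76894043e-01,  2.13722425e-01, -8.62043728e-05]), 'contact_force': array([ 0.38610125, -0.4460714 , -0.42378956]), 'moment': array([ 0.01301072, -0.01687365, -0.01933176]), 'gripper_force': 0.0, 'width': 0.08522121419692764}
```

View pics/scene0.png

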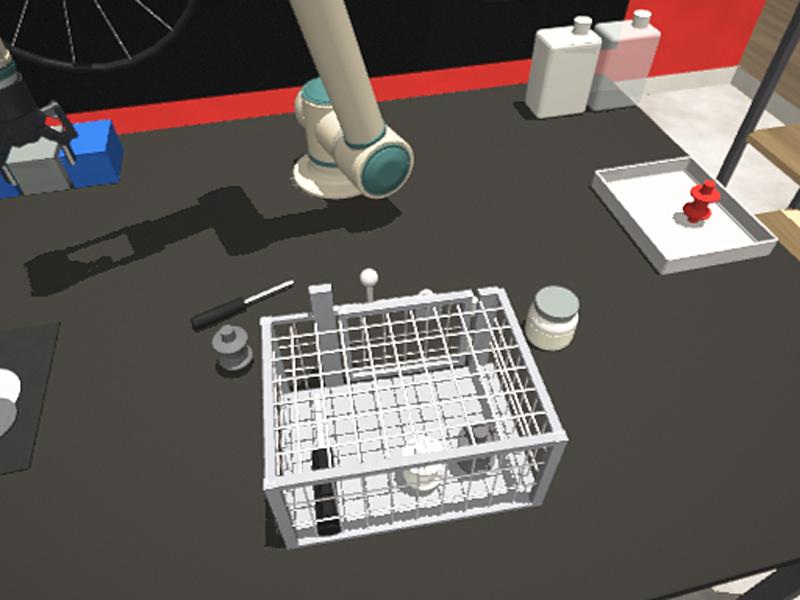

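View pics/top0.png

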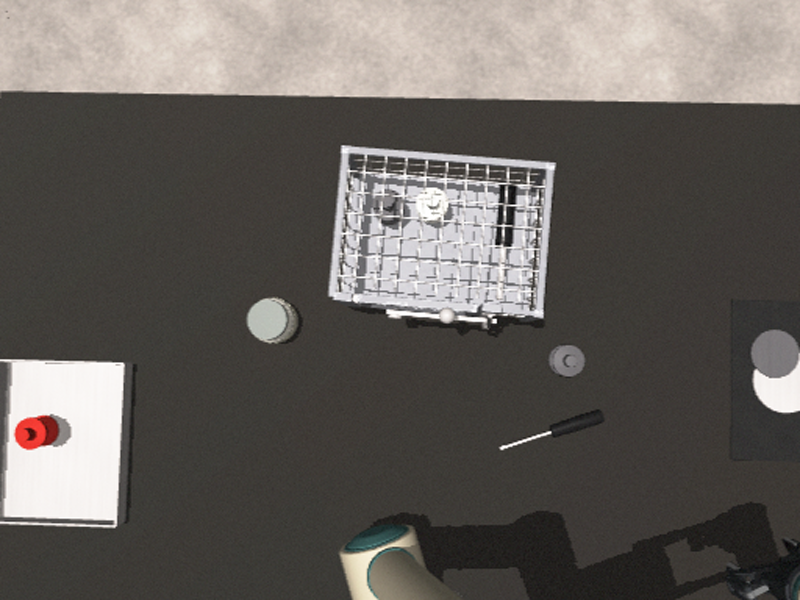

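The scene view shows the cage with its gate towards the robot, the knob at about (369,277) and the post at (321,290). In the top view the knob is at (447,315), and the cage's rim corners are at (345,147), (553,163), (545,317) and (330,297).

```bash
python3 - <<'E'
from h import *
a=np.load("a.npy",allow_pickle=True).item();b=np.load("b.npy",allow_pickle=True).item()
def ray(im,u,v):
    K=im["K"];T=np.linalg.inv(im["camera_from_world"])
    d=T[:3,:3]@np.array([(u-K[0,2])/K[0,0],-(v-K[1,2])/K[1,1],-1]);return T[:3,3],d
def onz(im,u,v,z):
    o,d=ray(im,u,v);return o+d*(z-o[2])/d[2]
W=cloud(b)
m=(W[...,2]>.175)&(W[...,2]<.195)&(W[...,0]>.4)
pts=W[m][:,:2];r=cv2.minAreaRect(pts.astype(np.float32));print("rim rect",r,m.sum());print(cv2.boxPoints(r).round(4).tolist())
# knob: highest pixels
for n,im in(("scene",a),("top",b)):
    w=cloud(im)
    k=(w[...,2]>.212)&(w[...,2]<.245)&(w[...,0]>.4)&(w[...,0]<.75)&(abs(w[...,1])<.2)
    nn,l,s,c=cv2.connectedComponentsWithStats(k.astype(np.uint8))
    for i in range(1,nn):
        if s[i,4]>8: print(n,s[i],c[i],"onz.225",onz(im,*c[i],.225),"med",np.nanmedian(w[l==i],0),"min",np.nanmin(w[l==i],0),"max",np.nanmax(w[l==i],0))
    # bystanders etc
for p in((567,361),(273,320),(500,448),(604,412)):
    u,v=int(p[0]*.64),int(p[1]*.64);print(p,W[v,u])
E
```

```text
rim rect ((0.7305421829223633, -0.02728724479675293), (0.3606792986392975, 0.2825915813446045), 86.39354705810547) 3848
[[0.5781999826431274, -0.19840000569820404], [0.8601999878883362, -0.21619999408721924], [0.8828999996185303, 0.14380000531673431], [0.6008999943733215, 0.1615999937057495]]
scene [231 172  11  12 106] [236.         177.60377358] onz.225 [ 0.59887615 -0.03674779  0.225     ] med [ 0.6043242  -0.03749847  0.23019647] min [ 0.59172968 -0.04870672  0.21490665] max [ 0.61243168 -0.02522852  0.23724052]
scene [198 182  15  13 159] [205.14465409 187.66666667] onz.225 [ 0.61307983 -0.10765869  0.225     ] med [ 0.61696254 -0.10743634  0.22979085] min [ 0.60383787 -0.12259064  0.2122123 ] max [ 0.62060237 -0.09296804  0.23560842]
top [308 194  13   7  74] [314.28378378 196.7972973 ] onz.225 [ 0.61129299 -0.11017819  0.225     ] med [ 0.61047642 -0.10905686  0.23423385] min [ 0.60358484 -0.12364974  0.21598996] max [ 0.61809217 -0.0949336   0.24051853]
top [281 197  10  10  84] [285.66666667 201.5       ] onz.225 [ 0.59776395 -0.03905015  0.225     ] med [ 0.59735898 -0.03942457  0.2338747 ] min [ 0.586166   -0.04980564  0.22478901] max [ 0.60904047 -0.0272264   0.23994457]
(567, 361) [ 0.52707742 -0.25454787  0.09615525]
(273, 320) [0.58897366 0.27234834 0.07981179]
(500, 448) [ 0.36184393 -0.15099584  0.00991528]
(604, 412) [ 0.43339765 -0.3443639   0.00072874]
```

>>> send_rows(xyz=[[0.015,0.02,0.01],[0.015,0.02,0.01],[0.015,0.02,0.01],[0.015,0.02,0.01],[0.015,0.02,0.01],[0.015,0.02,0.01],[0.015,0.02,0.01],[0.015,0.02,0.01],[0.015,0.02,0.01],[0.015,0.02,0.01],[0.015,0.02,0.01],[0.015,0.02,0.01]], delta_rot=[[0,0,2.57],[0,0,2.57],[0,0,2.57],[0,0,2.57],[0,0,2.57],[0,0,2.57],[0,0,2.57],[0,0,2.57],[0,0,2.57],[0,0,2.57],[0,0,2.57],[0,0,2.57]], gripper=0.06, force=20)

```text
clock: 1.3
position: [0.4205, -0.2814, 0.3513]
ee_rot: [-0.0, 0.884, 0.467, -0.0]
contact_force: [1.0, 0.1, 0.1]
width: 0.0599
gripper_force: 0.0
```

>>> send_rows(xyz=[[0.015,0.02,0],[0.015,0.02,0],[0.015,0.02,0],[0.015,0.02,0],[0.015,0.02,0],[0.015,0.02,0],[0.015,0.02,0],[0.015,0.02,0],[0.015,0.02,0],[0.015,0.02,0],[0.013,0.022,0],[0.013,0.022,0]], delta_rot=[[0,0,2.57],[0,0,2.57],[0,0,2.57],[0,0,2.57],[0,0,2.57],[0,0,2.57],[0,0,2.57],[0,0,2.57],[0,0,2.57],[0,0,2.57],[0,0,2.57],[0,0,2.57]])

```text
clock: 2.5
position: [0.5964, -0.0376, 0.3507]
ee_rot: [-0.0, 0.729, 0.685, -0.0]
contact_force: [0.6, 0.2, 0.2]
width: 0.0602
gripper_force: 0.0
```

>>> send_rows(xyz=[[0,0,-0.02],[0,0,-0.02],[0,0,-0.02],[0,0,-0.01],[0,0,0],[0,0,0]], delta_rot=[[0,0,0],[0,0,0],[0,0,0],[0,0,0],[0,0,0],[0,0,0]])

```text
clock: 3.1
position: [0.5964, -0.0386, 0.2818]
ee_rot: [0.0, 0.729, 0.684, 0.0]
contact_force: [1.2, 0.3, -0.2]
width: 0.0602
gripper_force: 0.0
```

>>> send_rows(xyz=[[0.0015,0,-0.02],[0,0,-0.02],[0,0,-0.02],[0,0,-0.01],[0,0,-0.008],[0,0,0],[0,0,0]], delta_rot=[[0,0,0],[0,0,0],[0,0,0],[0,0,0],[0,0,0],[0,0,0],[0,0,0]])

```text
clock: 3.8
position: [0.5982, -0.0386, 0.2042]
ee_rot: [0.001, 0.729, 0.684, 0.001]
contact_force: [0.1, -0.0, 0.0]
width: 0.0601
gripper_force: 0.0
```

```bash
python3 - <<'E'
from h import *
a=grab("scene");c=a["color"][120:240,160:320,::-1]
cv2.imwrite("pics/c1.png",cv2.resize(c,(800,600),interpolation=cv2.INTER_CUBIC))
print(readout.get_state()["contact_force"],readout.get_state()["position"])
E
```

```text
[-0.24936605 -0.20288189 -0.21268963] [ 0.59833987 -0.03865164  0.20441679]
```

View pics/c1.png

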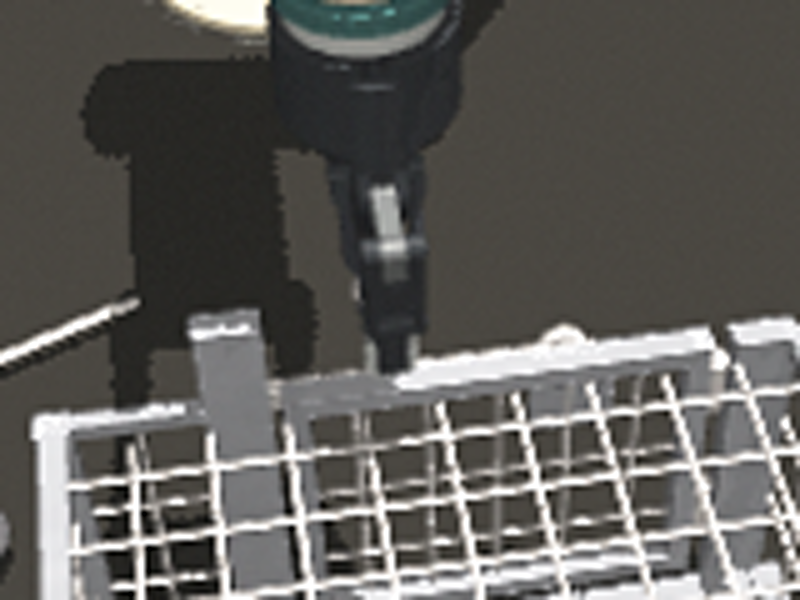

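The crop shows the gripper straddling the knob, with the finger at (395,330) hiding it and the post clear at (225,320). I'll close on the knob.

>>> send_rows(xyz=[[0,0,0],[0,0,0],[0,0,0],[0,0,0],[0,0,0],[0,0,0],[0,0,0],[0,0,0]], delta_rot=[[0,0,0],[0,0,0],[0,0,0],[0,0,0],[0,0,0],[0,0,0],[0,0,0],[0,0,0]], gripper=0.015, force=20)

```text
clock: 4.65
position: [0.597, -0.0385, 0.204]
ee_rot: [-0.0, 0.729, 0.684, -0.0]
contact_force: [-3.8, -0.9, 5.5]
width: 0.0245
gripper_force: 19.7
```

```bash
python3 - <<'E'
import numpy as np
ey=np.array([.063,.998])
P=lambda t:np.array([85*np.cos(t)-39*np.sin(t),39*np.cos(t)+85*np.sin(t)])
t=np.arange(0,.37,.02)
for a,b in zip(t,t[1:]):
    d=P(b)-P(a);print("%.2f"%b,(-ey*d[0]).round(2),d[1].round(2),"bar rise %.1f"%(155*np.tan(b)-7*(1/np.cos(b)-1)))
E
```

```text
0.02 [0.05 0.8 ] 1.69 bar rise 3.1
0.04 [0.05 0.83] 1.68 bar rise 6.2
0.06 [0.05 0.86] 1.66 bar rise 9.3
0.08 [0.06 0.9 ] 1.64 bar rise 12.4
0.10 [0.06 0.93] 1.62 bar rise 15.5
0.12 [0.06 0.96] 1.6 bar rise 18.6
0.14 [0.06 0.99] 1.58 bar rise 21.8
0.16 [0.06 1.02] 1.56 bar rise 24.9
0.18 [0.07 1.05] 1.54 bar rise 28.1
0.20 [0.07 1.08] 1.52 bar rise 31.3
0.22 [0.07 1.11] 1.5 bar rise 34.5
0.24 [0.07 1.14] 1.48 bar rise 37.7
0.26 [0.07 1.17] 1.45 bar rise 41.0
0.28 [0.08 1.2 ] 1.43 bar rise 44.3
0.30 [0.08 1.23] 1.41 bar rise 47.6
0.32 [0.08 1.26] 1.38 bar rise 51.0
0.34 [0.08 1.29] 1.36 bar rise 54.4
0.36 [0.08 1.31] 1.33 bar rise 57.9
```

>>> send_rows(xyz=[[0,0,0.0005],[0,0,0]], delta_rot=[[0,0,0],[0,0,0]])

```text
clock: 4.85
position: [0.597, -0.0385, 0.204]
ee_rot: [-0.0, 0.729, 0.684, -0.0]
contact_force: [-3.2, 0.5, 4.1]
width: 0.0244
gripper_force: 19.6
```

>>> send_rows(xyz=[[0,0,0.0015],[0,0.0008,0.0017],[0,0.0008,0.0017],[0,0.0009,0.0017],[0,0,0],[0,0,0]], delta_rot=[[0,0,0],[-1.144,0.072,0],[-1.144,0.072,0],[-1.144,0.072,0],[0,0,0],[0,0,0]])

```text
clock: 5.45
position: [0.5972, -0.0353, 0.2101]
ee_rot: [0.02, 0.729, 0.684, -0.022]
contact_force: [-2.7, 0.7, -3.4]
width: 0.0247
gripper_force: 20.2
```

>>> send_rows(xyz=[[0,0.0009,0.0016],[0,0,0],[0,0,0]], delta_rot=[[-1.144,0.072,0],[0,0,0],[0,0,0]])

```text
clock: 5.75
position: [0.5973, -0.0345, 0.2117]
ee_rot: [0.027, 0.729, 0.684, -0.029]
contact_force: [-3.4, 3.0, -4.7]
width: 0.0243
gripper_force: 20.3
```

>>> send_rows(xyz=[[0,0.0019,0.001],[0,0,0],[0,0,0]], delta_rot=[[-1.144,0.072,0],[0,0,0],[0,0,0]])

```text
clock: 6.05
position: [0.5974, -0.0334, 0.2133]
ee_rot: [0.035, 0.728, 0.684, -0.037]
contact_force: [-4.0, -0.3, -2.4]
width: 0.0243
gripper_force: 20.5
```

>>> send_rows(xyz=[[0,0.001,0.0016],[0,0,0],[0,0,0]], delta_rot=[[-1.144,0.072,0],[0,0,0],[0,0,0]])

```text
clock: 6.35
position: [0.5975, -0.0325, 0.2149]
ee_rot: [0.041, 0.728, 0.683, -0.044]
contact_force: [-5.5, -1.9, -2.2]
width: 0.0245
gripper_force: 20.6
```

>>> send_rows(xyz=[[-0.001,0.0009,0.0016],[0,0,0],[0,0,0]], delta_rot=[[-1.144,0.072,0],[0,0,0],[0,0,0]])

```text
clock: 6.65
position: [0.5974, -0.0324, 0.2156]
ee_rot: [0.049, 0.727, 0.683, -0.052]
contact_force: [-0.5, -5.2, -7.7]
width: 0.0242
gripper_force: 20.5
```

>>> send_rows(xyz=[[0,-0.0009,-0.0016],[0,-0.0005,-0.0008],[0,0,0],[0,0,0],[0,0,0]], delta_rot=[[1.144,-0.072,0],[0.572,-0.036,0],[0,0,0],[0,0,0],[0,0,0]])

```text
clock: 7.15
position: [0.5974, -0.0326, 0.2145]
ee_rot: [0.039, 0.728, 0.683, -0.039]
contact_force: [-0.2, -1.6, -1.5]
width: 0.0244
gripper_force: 20.9
```

```bash
python3 - <<'E'
import numpy as np
r=np.array([-.0279,-.1422])
R=lambda g:np.array([[np.cos(g),np.sin(g)],[-np.sin(g),np.cos(g)]])@r
g=np.concatenate([np.arange(0,.1,.02),np.arange(.1,1.5,.05)])
for a,b in zip(g,g[1:]): print("%.2f"%b,((R(b)-R(a))*1e3).round(1))
E
```

```text
0.02 [-2.8  0.6]
0.04 [-2.8  0.6]
0.06 [-2.8  0.7]
0.08 [-2.8  0.8]
0.10 [-2.8  0.8]
0.15 [-6.9  2.3]
0.20 [-6.8  2.6]
0.25 [-6.6  2.9]
0.30 [-6.5  3.3]
0.35 [-6.3  3.6]
0.40 [-6.1  3.9]
0.45 [-5.9  4.2]
0.50 [-5.7  4.5]
0.55 [-5.5  4.8]
0.60 [-5.2  5. ]
0.65 [-4.9  5.3]
0.70 [-4.7  5.5]
0.75 [-4.4  5.8]
0.80 [-4.1  6. ]
0.85 [-3.8  6.2]
0.90 [-3.5  6.4]
0.95 [-3.2  6.5]
1.00 [-2.8  6.7]
1.05 [-2.5  6.8]
1.10 [-2.2  6.9]
1.15 [-1.8  7. ]
1.20 [-1.5  7.1]
1.25 [-1.1  7.2]
1.30 [-0.7  7.2]
1.35 [-0.4  7.2]
1.40 [-0.   7.2]
1.45 [0.3 7.2]
```

>>> send_rows(xyz=[[0,-0.0003,-0.0004],[-0.0014,0.0003,0],[-0.0014,0.0003,0],[0,0,0]], delta_rot=[[0,0,0],[0,0,-0.57],[0,0,-0.57],[0,0,0]])

```text
clock: 7.55
position: [0.5939, -0.0326, 0.2137]
ee_rot: [0.038, 0.735, 0.676, -0.04]
contact_force: [0.2, -2.0, 0.8]
width: 0.0246
gripper_force: 21.0
```

>>> send_rows(xyz=[[0,0.0002,0.0004],[-0.0028,0.0006,0],[0,0,0]], delta_rot=[[0,0,0],[0,0,-1.146],[0,0,0]])

```text
clock: 7.85
position: [0.5906, -0.0316, 0.2139]
ee_rot: [0.037, 0.742, 0.668, -0.041]
contact_force: [-1.2, -2.7, 0.5]
width: 0.0241
gripper_force: 21.0
```

>>> send_rows(xyz=[[-0.0028,0.0007,0],[-0.0028,0.0008,0],[-0.0028,0.0008,0],[0,0,0]], delta_rot=[[0,0,-1.146],[0,0,-1.146],[0,0,-1.146],[0,0,0]])

```text
clock: 8.25
position: [0.582, -0.0293, 0.2139]
ee_rot: [0.035, 0.762, 0.646, -0.042]
contact_force: [0.4, -3.2, 0.8]
width: 0.0245
gripper_force: 21.0
```

>>> send_rows(xyz=[[-0.0069,0.0013,0],[-0.0068,0.0026,0],[-0.0066,0.0029,0],[-0.0065,0.0033,0],[-0.0063,0.0036,0],[-0.0061,0.0039,0],[-0.0059,0.0042,0],[-0.0057,0.0045,0],[-0.0055,0.0048,0],[-0.0052,0.005,0],[0,0,0],[0,0,0]], delta_rot=[[0,0,-2.865],[0,0,-2.865],[0,0,-2.865],[0,0,-2.865],[0,0,-2.865],[0,0,-2.865],[0,0,-2.865],[0,0,-2.865],[0,0,-2.865],[0,0,-2.865],[0,0,0],[0,0,0]])

```text
clock: 9.45
position: [0.5206, 0.0071, 0.2136]
ee_rot: [0.024, 0.897, 0.438, -0.05]
contact_force: [-1.6, -1.6, -0.3]
width: 0.0245
gripper_force: 21.0
```

Forces are small, so I'll continue the swing to about 1.4 rad.

>>> send_rows(xyz=[[-0.0049,0.0053,0],[-0.0047,0.0055,0],[-0.0044,0.0058,0],[-0.0041,0.006,0],[-0.0038,0.0062,0],[-0.0035,0.0064,0],[-0.0032,0.0065,0],[-0.0028,0.0067,0],[0,0,0]], delta_rot=[[0,0,-2.865],[0,0,-2.865],[0,0,-2.865],[0,0,-2.865],[0,0,-2.865],[0,0,-2.865],[0,0,-2.865],[0,0,-2.865],[0,0,0]])

```text
clock: 10.35
position: [0.4885, 0.0558, 0.2137]
ee_rot: [0.013, 0.966, 0.251, -0.054]
contact_force: [-4.3, -2.0, 0.4]
width: 0.0245
gripper_force: 21.0
```

>>> send_rows(xyz=[[-0.0025,0.0068,0],[-0.0022,0.0069,0],[-0.0018,0.007,0],[-0.0015,0.0071,0],[-0.0011,0.0072,0],[-0.0007,0.0072,0],[-0.0004,0.0072,0],[0,0.0072,0],[0.0003,0.0072,0],[0,0,0],[0,0,0],[0,0,0]], delta_rot=[[0,0,-2.865],[0,0,-2.865],[0,0,-2.865],[0,0,-2.865],[0,0,-2.865],[0,0,-2.865],[0,0,-2.865],[0,0,-2.865],[0,0,-2.865],[0,0,0],[0,0,0],[0,0,0]])

```text
clock: 11.55
position: [0.4782, 0.1198, 0.2139]
ee_rot: [0.001, 0.998, 0.03, -0.057]
contact_force: [-5.5, 1.4, 2.0]
width: 0.0247
gripper_force: 21.1
```

>>> send_rows(xyz=[[-0.0015,-0.0001,-0.0023],[-0.0015,-0.0001,-0.0023],[-0.0015,-0.0001,-0.0023],[-0.0012,-0.0001,-0.0022],[0,0,0],[0,0,0]], delta_rot=[[0.09,-1.57,0],[0.09,-1.57,0],[0.09,-1.57,0],[0.09,-1.57,0],[0,0,0],[0,0,0]])

```text
clock: 12.15
position: [0.4733, 0.119, 0.2048]
ee_rot: [-0.0, 1.0, 0.029, -0.001]
contact_force: [-4.0, 1.7, 1.6]
width: 0.0246
gripper_force: 21.1
```

>>> send_rows(xyz=[[-0.001,-0.0004,-0.0005],[0,0,0],[0,0,0],[0,0,0],[0,0,0]], delta_rot=[[0,0,0],[0,0,0],[0,0,0],[0,0,0],[0,0,0]])

```text
clock: 12.65
position: [0.4729, 0.1183, 0.2041]
ee_rot: [-0.0, 1.0, 0.029, -0.001]
contact_force: [-5.4, 2.0, 1.1]
width: 0.0243
gripper_force: 21.1
```

>>> send_rows(xyz=[[0,0,0],[0,0,0],[0,0,0],[0,0,0],[0,0,0],[0,0,0]], delta_rot=[[0,0,0],[0,0,0],[0,0,0],[0,0,0],[0,0,0],[0,0,0]], gripper=0.07)

```text
clock: 13.25
position: [0.4733, 0.1181, 0.2043]
ee_rot: [0.0, 1.0, 0.029, 0.0]
contact_force: [0.6, -0.9, -1.0]
width: 0.07
gripper_force: 0.0
```

>>> send_rows(xyz=[[0,0,0.01],[0,0,0.015],[0,0,0.02],[0,0,0.03],[0,0,0.03],[0,0,0.03],[0,0,0.03],[-0.02,-0.02,0],[-0.03,-0.03,0],[-0.03,-0.03,0],[-0.03,-0.03,0],[0,0,0]], delta_rot=[[0,0,0],[0,0,0],[0,0,0],[0,0,0],[0,0,0],[0,0,0],[0,0,0],[0,0,0],[0,0,0],[0,0,0],[0,0,0],[0,0,0]])

```text
clock: 14.45
position: [0.3599, 0.0059, 0.3705]
ee_rot: [0.001, 1.0, 0.026, 0.0]
contact_force: [0.5, 0.4, 0.9]
width: 0.0706
gripper_force: 0.0
```

```bash
python3 - <<'E'
from h import *
ims={n:grab(n) for n in("scene","top")}
cv2.imwrite("pics/end.png",np.vstack([cv2.resize(i["color"][100:300,100:400,::-1],(450,300)) for i in ims.values()]))
for n,im in ims.items():
    w=cloud(im);k=(w[...,2]>.21)&(w[...,2]<.245)&(w[...,0]>.43)&(w[...,0]<.53)&(abs(w[...,1]-.12)<.06)
    print(n,k.sum(),np.nanmedian(w[k],0),np.nanmax(w[k],0) if k.any() else 0)
E
```

```text
scene 86 [0.48079659 0.1170321  0.22924861] [0.48899628 0.13067334 0.23754397]
top 82 [0.47447061 0.11574541 0.23363178] [0.48556301 0.12861853 0.23949102]
```

View pics/end.png

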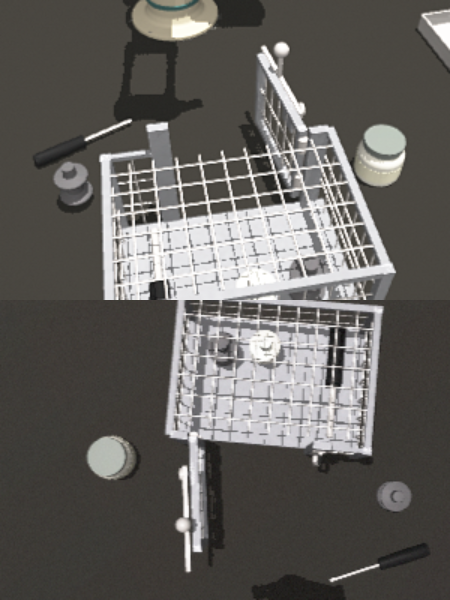

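The picture shows the gate open at about a right angle, with the bar level (knob at (281,48) in the scene half, its top 0.238 to 0.239 m up). The tub, hub and driver have not moved, and the arm is clear.

```bash
python3 -c "
from rig import order
print(order.sign_off())"
```

```text
the job is handed in; nothing more can be done
None
```

The job is handed in, though the sign-off returned no verdict: the gate stands open at about 1.45 rad, the bar has dropped back level, the arm is clear, and the highest force I estimated on the hood was about 5 N against the 8 N limit.

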